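# Balance the loaded tube on the bench stake

### The arm

A 6-joint arm with a two-finger parallel gripper is mounted at the origin on the work surface. World frame = base frame: x ahead of the robot, y to its left, z up, the work surface at z = 0. Lengths are in m, angles in rad, forces in N, time in s.
With the tool pointing down it reaches from about 0.25 to 0.725 m from the base axis. Payload 9.7 kg.
Tool frame: the origin (TCP) lies on the centre line of the jaws, within the pads' length; the fingertips stand arm.tip_reach ahead of it and the grasp point (between the pads) lies 6 mm ahead of it (arm.tip_reach is the distance from the TCP to the fingertips, in m); z points along the fingers, y is the line along which they close (so a half turn about z gives the same grasp; the last joint's range is limited). The gripper opens to 85 mm and grips with 20 to 120 N. Pads are 22 mm wide; open, the fingers measure 114 mm over their backs; the gripper's body (76 mm by 85 mm) begins 54 mm behind the grasp point. The pads swing forward as they close: fully open they stand 13 mm farther back than shut.
Start: joints at [1.148, 0.087, 0.176, 1.66, 0, 1.571], TCP at [0.226, 0.502, 0.256] pointing down, gripper open.
Joint ranges: [-3.13, 3.13], [-0.85, 1.81], [-1.15, 1.24], [-2.2, 2.28], [-1.44, 1.52], [-3.14, 3.14]. Speed limits (rad/s): [2.22, 2.22, 2.57, 3.14, 3.14, 3.14].

### API

Orientations are given as a unit quaternion [x, y, z, w].
In Python, from cell import arm gives the robot as it stands. The module is installed in compiled form; this text tells all that it offers.
- The arm moves only by the shell command python3 -m creep 'ROWS' [FORCE]. ROWS is JSON, a list of rows, each an object of numbers: "rx", "ry", "rz": the turn, a rotation vector about the tool's x, y, z each as a share of 6 degrees, from -1 to 1; "dx", "dy", "dz": the shift along the tool's x, y, z each as a share of 0.025 m, from -1 to 1; "grip": the closure, from 0 (fully open) to 1 (shut). In form: [{"rx": .., "ry": .., "rz": .., "dx": .., "dy": .., "dz": .., "grip": ..}, ...]. A call has exactly 8 rows; each row shifts and turns the commanded pose from where the row before left it, along the tool's axes as they then stand; what a row does not reach is not made up. A row lasts 1/8 s, in which the tool goes at most 62.5 mm and 10.7 degrees, less where a joint would pass 70% of its speed; a pose out of reach is approached as far as the arm can. A call with a number of a shift or a turn outside -1 to 1 is refused whole. A call with a gripper value outside its range is refused whole. The fingers move at their own pace and stop on an object; FORCE is the grip in N (left out, the last holds). Time passes only in rows, so rows that do not move let the fingers close, or fill a call up. It gives the time, the measured TCP pose, the force, the opening and the grip force at its end, in the units of the state.
- arm.get_obs(): the state, without advancing time (a new reading comes with each control period).
- arm.camera(name): name is "scene" or "top" or "wrist"; returns the picture (420x560x3 uint8, red, green, blue); there is no depth.
- arm.camera_params(name): a dict with "fx", "fy", "cx", "cy" (pixels), "rvec" (rotation vector, rad) and "tvec" (3), from world to camera coordinates, as OpenCV has them; the wrist camera has in their place "mount" (4x4, takes a point from camera to tool coordinates, whose origin is the TCP and whose axes are the flange's). Camera axes: x right, y down, z forward; pixel columns grow to the right and rows downward; lengths in m; the calibration is good to about 2 mm. A picture is of the moment at which its call begins: read the wrist's pose just before it. camera_params takes no time and is no camera call.
- arm.sign_off(): hands the job in; it is judged then, once.
The state is a dict: "time": time; "joints": joint angles; "dq": joint speeds; "joint_torque": joint torques, N m; "tcp_pos": TCP position; "orientation": TCP orientation; "ft_force": force on the tool from outside, world axes, zero at the start; "torque": the same for the moment, N m; "opening": finger opening in m; "finger_force": force on a finger pad.
Only numpy, scipy, OpenCV 4.12 (cv2) and the standard library are available. Lean on these libraries where they do the work, as an engineer would, in place of code of your own. Each camera call takes 0.05 s, during which the arm holds its last target. There are 200 camera calls.

### The job

A heavy slug is jammed somewhere inside the closed steel tube: lift the tube off its two bearers, feeling at trial points for where it balances without tipping. Then set it gently, without dropping it or pressing it down hard, on the flat top of the bench stake's single post, and leave it lying level there on the post alone, ready to be marked. Leave the other things on the bench where they are.

Things in the scene. Friction and masses are not known exactly. Their poses are not given: they have to be found in the camera images.
- tube: closed square steel tube, 340 mm long, 25 x 25 mm section, about 0.9 kg, dark caps at both ends. A heavy slug jammed unseen inside puts its balance point 25 to 80 mm off mid-length towards one end; it never shifts. Origin at the tube's middle, x along its length. Starts level on the bearers. Held lightly away from its balance point it tips in the fingers and the heavy end stays down
- bearers: plywood strip (330 x 90 x 10 mm) fixed to the bench with two wooden blocks across it, centred 140 mm either side of its middle, each 30 mm along the strip, 80 mm across, tops 40 mm above the bench. The tube starts on the blocks, along the strip, their middles within 10 mm. Origin at the strip's middle, on the bench; x along the strip
- stake: bench stake fixed to the bench: steel foot plate 90 x 70 x 12 mm with one upright post on its middle, 20 mm (along x) by 18 mm (along y), flat top 70 mm above the bench. The post is narrower than the tube: fingers holding a tube that lies along the stake's x can pass down beside it. Origin at the middle of the underside, x along the plate's longer side
- stake_top (a point): centre of the flat top of the stake's post (20 x 18 mm), 70 mm above the bench
- wrench: bystander, to be left alone: steel wrench, 170 mm long, lying
- tin: bystander, to be left alone: low round closed tin, 60 mm across, 45 mm high
- hammer: bystander, to be left alone: hammer with wooden handle, 280 mm long, lying
- screwdriver: bystander, to be left alone: screwdriver, 200 mm long, lying
- wedge: bystander, to be left alone: small steel wedge, about 118 x 30 x 20 mm
- collar: bystander, to be left alone: loose steel ring, 56 mm across, 20 mm high
Things that resemble listed ones, but are neither listed nor needed, are in the scene too. Leave any orange or purple look-alike of the stake alone.

How it is judged:
By the outcome, as a careful person would: the job done as asked, in the order asked, and still so for the second after the job is handed in, with the robot touching nothing.
It also fails if it takes over 72 s, if anything falls off the work surface, if the arm or the gripper's body presses on something with over 40 N, if the wrist force passes 120 N, or if a joint passes its speed limit or range.

## Working session

There is one attempt and no reset: what is moved stays moved. The work goes in short steps, Python scripts to look and compute and a shell command to move; the robot and the scene stay as the last step left them, time stands still between calls to the robot, and variables do not carry over. Pictures are saved under pics/ and viewed, at most 10 in all, crops included, and the job is handed in when it is done.

```bash
mkdir -p pics
python3 - <<'E'
from cell import arm
import cv2
for n in("top","scene"):
    cv2.imwrite(f"pics/{n}0.png",arm.camera(n)[:,:,::-1])
    print(n,arm.camera_params(n))
print(arm.camera_params("wrist"),arm.tip_reach,arm.get_obs())
E
```

```text
top {'fx': 463.8799913561699, 'fy': 463.8799913561699, 'cx': 282.3606762835777, 'cy': 209.94822991070194, 'rvec': array([ 2.13831441, -2.14976245,  0.19232721]), 'tvec': array([-0.00276764,  0.60569349,  1.32573957])}
scene {'fx': 437.6065607188439, 'fy': 437.6065607188439, 'cx': 294.58863337139024, 'cy': 209.23737961461728, 'rvec': array([ 1.91254276,  1.32858127, -0.65201415]), 'tvec': array([-0.22181659, -0.27964261,  1.7221838 ])}
{'fx': 352.7220886587733, 'fy': 352.7220886587733, 'cx': 278.16817415751046, 'cy': 210.93263811201166, 'mount': array([[ 5.82797381e-04, -9.48635997e-01, -3.16369097e-01,
         8.22235475e-02],
       [ 9.99999477e-01,  2.86972448e-04,  9.81653029e-04,
        -1.79426479e-04],
       [-8.40442186e-04, -3.16369504e-01,  9.48635668e-01,
        -1.18132171e-01],
       [ 0.00000000e+00,  0.00000000e+00,  0.00000000e+00,
         1.00000000e+00]])} 0.025 {'time': 0.1, 'joints': array([1.14799008e+00, 8.73940865e-02, 1.75231970e-01, 1.65979284e+00,
       2.28814569e-05, 1.57084044e+00]), 'dq': array([-2.33999533e-04,  3.46482730e-05,  1.22482200e-03, -8.42982970e-04,
       -1.07131791e-03, -8.51499474e-04]), 'joint_torque': array([ 6.66933574e-04, -5.21561193e+01,  4.65652084e+01,  1.61572814e-02,
        4.59044907e-05,  2.15423165e-05]), 'tcp_pos': array([0.22560235, 0.50141693, 0.25566953]), 'orientation': array([ 2.09853528e-01,  9.77732663e-01, -5.64020696e-04, -1.32732498e-04]), 'ft_force': array([-0.76267807, -0.05253163, -0.01955666]), 'torque': array([0.05630346, 0.04587401, 0.02856492]), 'finger_force': 0.0, 'opening': 0.08528894605796732}
```

View pics/top0.png

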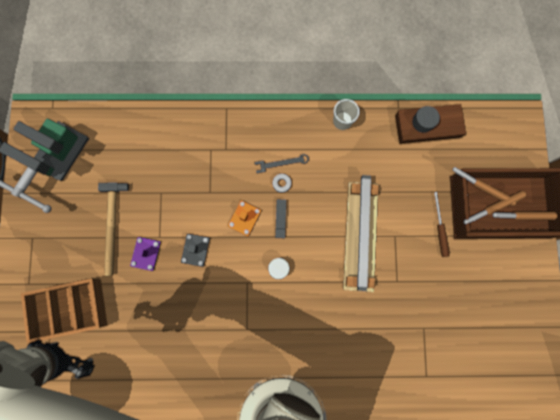

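View pics/scene0.png

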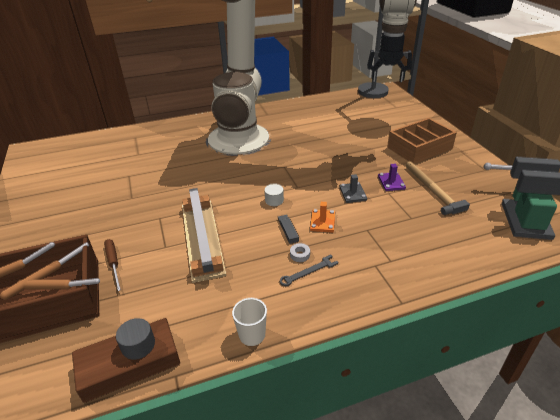

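The top view shows the tube on its bearers, with ends at about (367,178) and (363,289). Stake candidates are dark steel (196,250), orange (245,216) and purple (146,254), and I choose the dark steel one. I'll check it in a close crop and measure.

```bash
cat > h.py <<'E'
from cell import arm
import cv2, numpy as np
from scipy.spatial.transform import Rotation as R
def cam(n):
    p=arm.camera_params(n); K=np.array([[p['fx'],0,p['cx']],[0,p['fy'],p['cy']],[0,0,1]])
    if n=='wrist':
        o=arm.get_obs(); T=np.eye(4); T[:3,:3]=R.from_quat(o['orientation']).as_matrix(); T[:3,3]=o['tcp_pos']
        M=np.linalg.inv(T@p['mount']); return K,M[:3,:3],M[:3,3]
    return K,R.from_rotvec(p['rvec']).as_matrix(),np.array(p['tvec'])
def ray(c,uv,z):
    K,Rm,t=c; o=-Rm.T@t; d=Rm.T@np.linalg.inv(K)@[uv[0],uv[1],1]; return o+d*(z-o[2])/d[2]
def proj(c,X):
    K,Rm,t=c; q=K@(Rm@np.array(X)+t); return q[:2]/q[2]
E
python3 - <<'E'
from h import *
im=cv2.imread('pics/top0.png'); c=cam('top')
a=cv2.resize(im[165:300,335:395],None,fx=4,fy=4,interpolation=cv2.INTER_CUBIC)
b=cv2.resize(im[220:280,120:220],None,fx=5,fy=5,interpolation=cv2.INTER_CUBIC)
s=cv2.resize(cv2.imread('pics/scene0.png')[160:210,330:410],None,fx=5,fy=5,interpolation=cv2.INTER_CUBIC)
o=np.zeros((560,760,3),np.uint8); o[:540,:240]=a; o[:300,250:750]=b; o[305:555,250:650]=s
cv2.imwrite('pics/crop.png',o)
hsv=cv2.cvtColor(im,cv2.COLOR_BGR2HSV)
print('ends',ray(c,(367,178),.065),ray(c,(363,289),.065))
# tube mask: unsaturated
m=((hsv[...,1]<70)&(hsv[...,2]>40)).astype(np.uint8); w=np.zeros_like(m); w[170:295,345:385]=m[170:295,345:385]
r=cv2.minAreaRect(cv2.findNonZero(w)); bp=cv2.boxPoints(r); print(r); print([ray(c,q,.065).round(4) for q in bp])
m=((hsv[...,1]<110)&(hsv[...,2]<110)).astype(np.uint8); w=np.zeros_like(m); w[228:272,175:215]=m[228:272,175:215]
r=cv2.minAreaRect(cv2.findNonZero(w)); bp=cv2.boxPoints(r); print(r); print([ray(c,q,.012).round(4) for q in bp], ray(c,r[0],.012))
E
```

```text
ends [ 0.69833728 -0.25801085  0.065     ] [ 0.37320338 -0.23474383  0.065     ]
((363.8377990722656, 232.52703857421875), (11.123247146606445, 115.1336669921875), 1.8476104736328125)
[array([ 0.3708, -0.2158,  0.065 ]), array([ 0.7081, -0.2379,  0.065 ]), array([ 0.7069, -0.271 ,  0.065 ]), array([ 0.3696, -0.2476,  0.065 ])]
((195.19229125976562, 249.5384521484375), (23.73004913330078, 30.00576400756836), 11.309932708740234)
[array([0.456 , 0.2977, 0.012 ]), array([0.5441, 0.2826, 0.012 ]), array([0.5297, 0.2124, 0.012 ]), array([0.4418, 0.2283, 0.012 ])] [0.49269559 0.25527395 0.012     ]
```

View pics/crop.png

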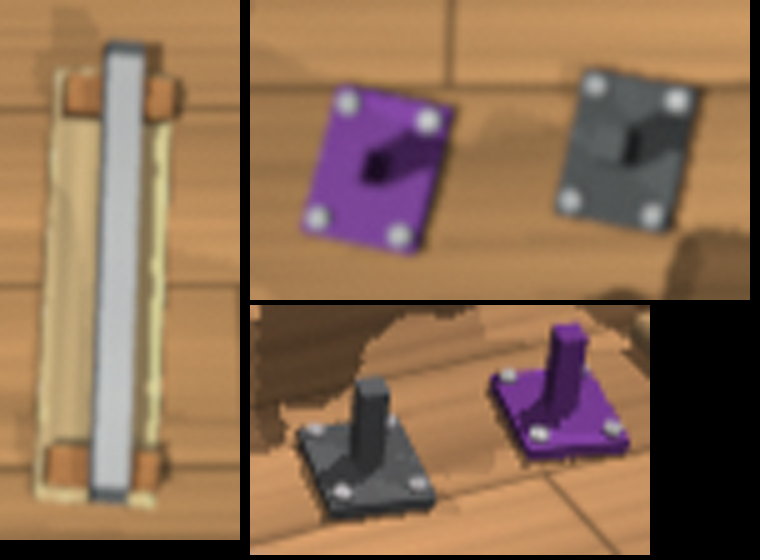

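The crop confirms the dark stake: its plate measures 89 x 71 mm and it has a single square post. It sits near (0.493, 0.255) with its x-axis at about -10°. The tube's middle is near (0.54, -0.245) at about -4°. I'll turn the tool and travel over the tube.

```bash
python3 -m creep '[{"rz":-0.85},{"rz":-0.85},{"rz":-0.85},{"rz":-0.85},{"dy":-1,"dx":-0.5},{"dy":-1,"dx":-0.5},{"dy":-1,"dx":-0.5},{"dy":-1,"dx":-0.5}]'
python3 -m creep '[{"dy":-1,"dx":-0.5},{"dy":-1,"dx":-0.5},{"dy":-1,"dx":-0.5},{"dy":-1,"dx":-0.5},{"dy":-1,"dx":-0.5},{"dy":-1,"dx":-0.5},{"dy":-1,"dx":-0.5},{"dy":-1,"dx":-0.5}]'
python3 -m creep '[{"dy":-1,"dx":-0.5},{"dy":-1,"dx":-0.5},{"dy":-1,"dx":-0.5},{"dy":-1,"dx":-0.5},{"dy":-1,"dx":-0.5},{"dy":-1,"dx":-0.5},{"dy":-1,"dx":-0.5},{"dy":-1,"dx":-0.5}]'
python3 -m creep '[{"dy":-1,"dx":-0.5},{"dy":-1,"dx":-0.5},{"dy":-1,"dx":-0.5},{"dy":-1,"dx":-0.5},{"dy":-1,"dx":-0.5},{"dy":-1,"dx":-0.5},{"dy":-1,"dx":-0.5},{"dy":-1,"dx":-0.5}]'
python3 - <<'E'
from h import *
c=cam('top'); a=ray(c,(366,175.5),.065);b=ray(c,(362.3,290.5),.065); print(a,b,(a+b)/2,np.linalg.norm(a-b))
c=cam('wrist'); cv2.imwrite('pics/w1.png',arm.camera('wrist')[:,:,::-1]); o=arm.get_obs();print(o['tcp_pos'],o['orientation'],o['time'],o['ft_force'],o['torque'])
print('pred tube ends',proj(c,a),proj(c,b))
E
```

```text
[ 0.70596891 -0.25530296  0.065     ] [ 0.36899335 -0.23259109  0.065     ] [ 0.53748113 -0.24394703  0.065     ] 0.33774007928871885
[0.22559674 0.50143824 0.25572149] [ 2.09797085e-01  9.77744803e-01 -5.21681760e-04 -1.09050845e-04] 0.15 [-0.77076424  0.62743954  0.63101883] [ 0.00067159 -0.04355653 -0.0026598 ]
pred tube ends [-34.8688338 648.8814072] [-194.52980209  512.57953832]$[0]: bad value
$[0]: bad value
$[0]: bad value
$[0]: bad value
```

View pics/w1.png

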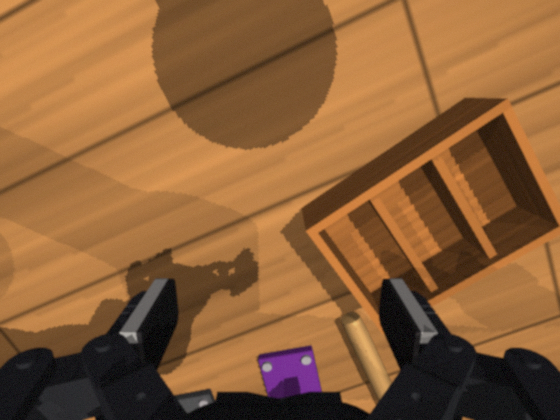

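The arm hasn't moved, because every row needs all seven keys. The picture only shows the start area, with the tray at (430,210) and the purple stake at (290,370).

```bash
python3 -m creep '[{"rx":0,"ry":0,"rz":-0.85,"dx":0,"dy":0,"dz":0,"grip":0},{"rx":0,"ry":0,"rz":-0.85,"dx":0,"dy":0,"dz":0,"grip":0},{"rx":0,"ry":0,"rz":-0.85,"dx":0,"dy":0,"dz":0,"grip":0},{"rx":0,"ry":0,"rz":-0.85,"dx":0,"dy":0,"dz":0,"grip":0},{"rx":0,"ry":0,"rz":0,"dx":-0.5,"dy":-1,"dz":0,"grip":0},{"rx":0,"ry":0,"rz":0,"dx":-0.5,"dy":-1,"dz":0,"grip":0},{"rx":0,"ry":0,"rz":0,"dx":-0.5,"dy":-1,"dz":0,"grip":0},{"rx":0,"ry":0,"rz":0,"dx":-0.5,"dy":-1,"dz":0,"grip":0}]' 20
```

```text
time: 1.15
tcp_pos: [0.2691, 0.3976, 0.256]
orientation: [0.033, 0.999, -0.0, -0.0]
ft_force: [0.1, -0.1, -0.1]
opening: 0.0854
finger_force: 0.0
```

```bash
python3 -m creep '[{"rx":0,"ry":0,"rz":0,"dx":-0.52,"dy":-1,"dz":0,"grip":0},{"rx":0,"ry":0,"rz":0,"dx":-0.52,"dy":-1,"dz":0,"grip":0},{"rx":0,"ry":0,"rz":0,"dx":-0.52,"dy":-1,"dz":0,"grip":0},{"rx":0,"ry":0,"rz":0,"dx":-0.52,"dy":-1,"dz":0,"grip":0},{"rx":0,"ry":0,"rz":0,"dx":-0.52,"dy":-1,"dz":0,"grip":0},{"rx":0,"ry":0,"rz":0,"dx":-0.52,"dy":-1,"dz":0,"grip":0},{"rx":0,"ry":0,"rz":0,"dx":-0.52,"dy":-1,"dz":0,"grip":0},{"rx":0,"ry":0,"rz":0,"dx":-0.52,"dy":-1,"dz":0,"grip":0}]' >/dev/null
python3 -m creep '[{"rx":0,"ry":0,"rz":0,"dx":-0.52,"dy":-1,"dz":0,"grip":0},{"rx":0,"ry":0,"rz":0,"dx":-0.52,"dy":-1,"dz":0,"grip":0},{"rx":0,"ry":0,"rz":0,"dx":-0.52,"dy":-1,"dz":0,"grip":0},{"rx":0,"ry":0,"rz":0,"dx":-0.52,"dy":-1,"dz":0,"grip":0},{"rx":0,"ry":0,"rz":0,"dx":-0.52,"dy":-1,"dz":0,"grip":0},{"rx":0,"ry":0,"rz":0,"dx":-0.52,"dy":-1,"dz":0,"grip":0},{"rx":0,"ry":0,"rz":0,"dx":-0.52,"dy":-1,"dz":0,"grip":0},{"rx":0,"ry":0,"rz":0,"dx":-0.52,"dy":-1,"dz":0,"grip":0}]'
python3 -m creep '[{"rx":0,"ry":0,"rz":0,"dx":-0.52,"dy":-1,"dz":0,"grip":0},{"rx":0,"ry":0,"rz":0,"dx":-0.52,"dy":-1,"dz":0,"grip":0},{"rx":0,"ry":0,"rz":0,"dx":-0.52,"dy":-1,"dz":0,"grip":0},{"rx":0,"ry":0,"rz":0,"dx":-0.52,"dy":-1,"dz":0,"grip":0},{"rx":0,"ry":0,"rz":0,"dx":-0.52,"dy":-1,"dz":0,"grip":0},{"rx":0,"ry":0,"rz":0,"dx":-0.52,"dy":-1,"dz":0,"grip":0},{"rx":0,"ry":0,"rz":0,"dx":-0.52,"dy":-0.9,"dz":0,"grip":0},{"rx":0,"ry":0,"rz":0,"dx":-0.52,"dy":-0.7,"dz":0,"grip":0}]'
python3 - <<'E'
from h import *
c=cam('wrist'); o=arm.get_obs();cv2.imwrite('pics/w2.png',arm.camera('wrist')[:,:,::-1]); print(o['tcp_pos'],o['orientation'],o['time'],o['ft_force'],o['torque'])
for x in(.369,.5375,.706): print(proj(c,[x,-.244-(x-.5375)*.0674,.065]))
E
```

```text
time: 3.15
tcp_pos: [0.4499, -0.0154, 0.2561]
orientation: [0.033, 0.999, 0.0, -0.0]
ft_force: [0.7, 1.6, 0.8]
opening: 0.0854
finger_force: 0.0
time: 4.15
tcp_pos: [0.541, -0.212, 0.2559]
orientation: [0.034, 0.999, 0.0, -0.0]
ft_force: [-0.5, -0.6, 0.7]
opening: 0.0853
finger_force: 0.0
[ 0.54103446 -0.21199863  0.25586992] [ 3.36311359e-02  9.99434255e-01  1.06245194e-04 -3.23842550e-04] 4.15 [-0.47530556 -0.57082533  0.68917135] [0.0349911  0.00250958 0.05493832]
[234.94019019 -30.02143011]
[242.06447941 187.64915148]
[247.14525122 342.88352229]
```

View pics/w2.png

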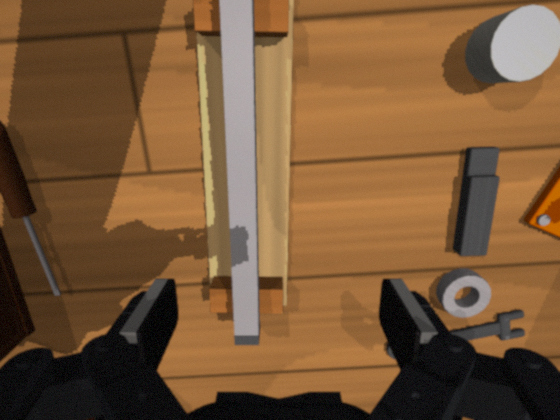

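The wrist view has the tube centred at column 241 on row 188, with its far end at (247,345). The predictions were (242,188) and (247,343), so the estimate holds. The view doesn't show which end is heavy. I'll descend at mid-length as the first trial point.

```bash
python3 -m creep '[{"rx":0,"ry":0,"rz":0,"dx":0.16,"dy":-0.8,"dz":0.5,"grip":0},{"rx":0,"ry":0,"rz":0,"dx":0,"dy":-0.4,"dz":1,"grip":0},{"rx":0,"ry":0,"rz":0,"dx":0,"dy":0,"dz":1,"grip":0},{"rx":0,"ry":0,"rz":0,"dx":0,"dy":0,"dz":1,"grip":0},{"rx":0,"ry":0,"rz":0,"dx":0,"dy":0,"dz":1,"grip":0},{"rx":0,"ry":0,"rz":0,"dx":0,"dy":0,"dz":1,"grip":0},{"rx":0,"ry":0,"rz":0,"dx":0,"dy":0,"dz":0,"grip":0.2},{"rx":0,"ry":0,"rz":0,"dx":0,"dy":0,"dz":0,"grip":0.3}]'
```

```text
time: 5.2
tcp_pos: [0.5346, -0.241, 0.1196]
orientation: [0.033, 0.999, -0.0, 0.0]
ft_force: [-0.0, 0.1, 0.0]
opening: 0.0599
finger_force: 0.0
```

```bash
python3 -m creep '[{"rx":0,"ry":0,"rz":0,"dx":-0.08,"dy":-0.12,"dz":0.8,"grip":0.3},{"rx":0,"ry":0,"rz":0,"dx":0,"dy":0,"dz":0.8,"grip":0.3},{"rx":0,"ry":0,"rz":0,"dx":0,"dy":0,"dz":0.68,"grip":0.3},{"rx":0,"ry":0,"rz":0,"dx":0,"dy":0,"dz":0,"grip":0.3},{"rx":0,"ry":0,"rz":0,"dx":0,"dy":0,"dz":0,"grip":1},{"rx":0,"ry":0,"rz":0,"dx":0,"dy":0,"dz":0,"grip":1},{"rx":0,"ry":0,"rz":0,"dx":0,"dy":0,"dz":0,"grip":1},{"rx":0,"ry":0,"rz":0,"dx":0,"dy":0,"dz":0,"grip":1}]' 30
python3 -m creep '[{"rx":0,"ry":0,"rz":0,"dx":0,"dy":0,"dz":0,"grip":1},{"rx":0,"ry":0,"rz":0,"dx":0,"dy":0,"dz":0,"grip":1},{"rx":0,"ry":0,"rz":0,"dx":0,"dy":0,"dz":-0.08,"grip":1},{"rx":0,"ry":0,"rz":0,"dx":0,"dy":0,"dz":-0.08,"grip":1},{"rx":0,"ry":0,"rz":0,"dx":0,"dy":0,"dz":-0.08,"grip":1},{"rx":0,"ry":0,"rz":0,"dx":0,"dy":0,"dz":0,"grip":1},{"rx":0,"ry":0,"rz":0,"dx":0,"dy":0,"dz":0,"grip":1},{"rx":0,"ry":0,"rz":0,"dx":0,"dy":0,"dz":0,"grip":1}]'
python3 - <<'E'
from h import *
o=arm.get_obs();print(o['ft_force'],o['torque'],o['tcp_pos'],o['orientation'])
E
```

```text
time: 6.2
tcp_pos: [0.5372, -0.2443, 0.0629]
orientation: [0.033, 0.999, -0.001, 0.001]
ft_force: [-0.4, -1.5, 5.9]
opening: 0.024
finger_force: 31.3
time: 7.2
tcp_pos: [0.5366, -0.2438, 0.0676]
orientation: [0.033, 0.999, 0.0, -0.0]
ft_force: [0.1, 0.1, -7.2]
opening: 0.0245
finger_force: 29.8
[ 0.08647308  0.11493203 -7.18401961] [ 0.08864782 -0.15728745 -0.04022052] [ 0.53655696 -0.24376104  0.06763322] [ 3.33633529e-02  9.99443275e-01  8.30625766e-05 -1.37502643e-04]
```

At mid-length the grip carries 7.2 N of about 8.8 N and the moment is about -0.16 Nm, so the tube is heavy towards -x (the near end). That puts the balance point roughly 43 mm off mid-length. I'll set it back and try there.

```bash
python3 -m creep '[{"rx":0,"ry":0,"rz":0,"dx":0,"dy":0,"dz":0.08,"grip":1},{"rx":0,"ry":0,"rz":0,"dx":0,"dy":0,"dz":0.08,"grip":1},{"rx":0,"ry":0,"rz":0,"dx":0,"dy":0,"dz":0.04,"grip":1},{"rx":0,"ry":0,"rz":0,"dx":0,"dy":0,"dz":0,"grip":0.3},{"rx":0,"ry":0,"rz":0,"dx":0,"dy":0,"dz":0,"grip":0.3},{"rx":0,"ry":0,"rz":0,"dx":0.57,"dy":0,"dz":0,"grip":0.3},{"rx":0,"ry":0,"rz":0,"dx":0.57,"dy":0,"dz":0,"grip":0.3},{"rx":0,"ry":0,"rz":0,"dx":0.57,"dy":0,"dz":0,"grip":0.3}]'
python3 -m creep '[{"rx":0,"ry":0,"rz":0,"dx":0,"dy":0,"dz":0.04,"grip":0.3},{"rx":0,"ry":0,"rz":0,"dx":0,"dy":0,"dz":0,"grip":1},{"rx":0,"ry":0,"rz":0,"dx":0,"dy":0,"dz":0,"grip":1},{"rx":0,"ry":0,"rz":0,"dx":0,"dy":0,"dz":0,"grip":1},{"rx":0,"ry":0,"rz":0,"dx":0,"dy":0,"dz":0,"grip":1},{"rx":0,"ry":0,"rz":0,"dx":0,"dy":0,"dz":0,"grip":1},{"rx":0,"ry":0,"rz":0,"dx":0,"dy":0,"dz":0,"grip":1},{"rx":0,"ry":0,"rz":0,"dx":0,"dy":0,"dz":0,"grip":1}]'
python3 -m creep '[{"rx":0,"ry":0,"rz":0,"dx":0,"dy":0,"dz":-0.08,"grip":1},{"rx":0,"ry":0,"rz":0,"dx":0,"dy":0,"dz":-0.08,"grip":1},{"rx":0,"ry":0,"rz":0,"dx":0,"dy":0,"dz":-0.08,"grip":1},{"rx":0,"ry":0,"rz":0,"dx":0,"dy":0,"dz":0,"grip":1},{"rx":0,"ry":0,"rz":0,"dx":0,"dy":0,"dz":0,"grip":1},{"rx":0,"ry":0,"rz":0,"dx":0,"dy":0,"dz":0,"grip":1},{"rx":0,"ry":0,"rz":0,"dx":0,"dy":0,"dz":0,"grip":1},{"rx":0,"ry":0,"rz":0,"dx":0,"dy":0,"dz":0,"grip":1}]'
python3 - <<'E'
from h import *
o=arm.get_obs();print(o['ft_force'],o['torque'],o['tcp_pos'],o['orientation'])
E
```

```text
time: 8.2
tcp_pos: [0.4927, -0.2409, 0.0628]
orientation: [0.033, 0.999, -0.0, -0.0]
ft_force: [-0.3, -0.6, -0.2]
opening: 0.0595
finger_force: 0.0
time: 9.2
tcp_pos: [0.4943, -0.241, 0.0619]
orientation: [0.033, 0.999, -0.0, 0.0]
ft_force: [3.1, -1.0, 0.8]
opening: 0.0246
finger_force: 31.3
time: 10.2
tcp_pos: [0.494, -0.241, 0.0678]
orientation: [0.033, 0.999, 0.0, -0.0]
ft_force: [-0.3, -0.7, -8.6]
opening: 0.0245
finger_force: 29.9
[-0.26836951 -0.69739526 -8.58565469] [ 0.01020566 -0.12589925  0.01501957] [ 0.49397265 -0.24098581  0.06777428] [ 3.33716880e-02  9.99443010e-01  8.09288970e-07 -2.06812266e-05]
```

At 43 mm it carries 8.6 N, but -0.126 Nm remains, so the balance point is about 15 mm further towards the near end. Third trial point.

```bash
python3 -m creep '[{"rx":0,"ry":0,"rz":0,"dx":0,"dy":0,"dz":0.08,"grip":1},{"rx":0,"ry":0,"rz":0,"dx":0,"dy":0,"dz":0.08,"grip":1},{"rx":0,"ry":0,"rz":0,"dx":0,"dy":0,"dz":0.06,"grip":1},{"rx":0,"ry":0,"rz":0,"dx":0,"dy":0,"dz":0,"grip":1},{"rx":0,"ry":0,"rz":0,"dx":0,"dy":0,"dz":0,"grip":0.3},{"rx":0,"ry":0,"rz":0,"dx":0,"dy":0,"dz":0,"grip":0.3},{"rx":0,"ry":0,"rz":0,"dx":0.32,"dy":0,"dz":0,"grip":0.3},{"rx":0,"ry":0,"rz":0,"dx":0.32,"dy":0,"dz":0,"grip":0.3}]'
python3 -m creep '[{"rx":0,"ry":0,"rz":0,"dx":0,"dy":0,"dz":0.02,"grip":0.3},{"rx":0,"ry":0,"rz":0,"dx":0,"dy":0,"dz":0,"grip":1},{"rx":0,"ry":0,"rz":0,"dx":0,"dy":0,"dz":0,"grip":1},{"rx":0,"ry":0,"rz":0,"dx":0,"dy":0,"dz":0,"grip":1},{"rx":0,"ry":0,"rz":0,"dx":0,"dy":0,"dz":0,"grip":1},{"rx":0,"ry":0,"rz":0,"dx":0,"dy":0,"dz":0,"grip":1},{"rx":0,"ry":0,"rz":0,"dx":0,"dy":0,"dz":0,"grip":1},{"rx":0,"ry":0,"rz":0,"dx":0,"dy":0,"dz":0,"grip":1}]'
python3 -m creep '[{"rx":0,"ry":0,"rz":0,"dx":0,"dy":0,"dz":-0.08,"grip":1},{"rx":0,"ry":0,"rz":0,"dx":0,"dy":0,"dz":-0.08,"grip":1},{"rx":0,"ry":0,"rz":0,"dx":0,"dy":0,"dz":-0.08,"grip":1},{"rx":0,"ry":0,"rz":0,"dx":0,"dy":0,"dz":0,"grip":1},{"rx":0,"ry":0,"rz":0,"dx":0,"dy":0,"dz":0,"grip":1},{"rx":0,"ry":0,"rz":0,"dx":0,"dy":0,"dz":0,"grip":1},{"rx":0,"ry":0,"rz":0,"dx":0,"dy":0,"dz":0,"grip":1},{"rx":0,"ry":0,"rz":0,"dx":0,"dy":0,"dz":0,"grip":1}]'
python3 - <<'E'
from h import *
F=[]
for i in range(6): arm.camera('wrist'); o=arm.get_obs(); F.append(np.r_[o['ft_force'],o['torque']])
print(np.mean(F,0).round(3),np.std(F,0).round(3),o['tcp_pos'],o['time'])
cv2.imwrite('pics/s3.png',arm.camera('scene')[160:300,130:260,::-1])
E
```

```text
time: 11.2
tcp_pos: [0.4775, -0.2399, 0.0625]
orientation: [0.033, 0.999, -0.0, 0.0]
ft_force: [-0.5, 0.5, 1.1]
opening: 0.0599
finger_force: 0.0
time: 12.2
tcp_pos: [0.4782, -0.2399, 0.0619]
orientation: [0.033, 0.999, -0.0, 0.0]
ft_force: [0.9, 0.3, 1.8]
opening: 0.0246
finger_force: 31.3
time: 13.2
tcp_pos: [0.478, -0.2399, 0.0678]
orientation: [0.033, 0.999, -0.0, -0.0]
ft_force: [-0.8, -0.5, -8.8]
opening: 0.0245
finger_force: 29.9
[-5.900e-02  8.900e-02 -8.818e+00  3.000e-03  3.300e-02 -4.000e-03] [0.556 0.327 0.372 0.013 0.039 0.018] [ 0.47802215 -0.23991779  0.06779155] 13.5
```

At 59 mm the tube lifts free with 8.82 N and +0.033 ± 0.016 Nm, so the balance point is about 3 mm back, at x ≈ 0.481. This point holds without tipping. I'll grip firmer and lift away.

```bash
python3 -m creep '[{"rx":0,"ry":0,"rz":0,"dx":0,"dy":0,"dz":0,"grip":1},{"rx":0,"ry":0,"rz":0,"dx":0,"dy":0,"dz":-0.3,"grip":1},{"rx":0,"ry":0,"rz":0,"dx":0,"dy":0,"dz":-0.8,"grip":1},{"rx":0,"ry":0,"rz":0,"dx":0,"dy":0,"dz":-1,"grip":1},{"rx":0,"ry":0,"rz":0,"dx":0,"dy":0,"dz":-1,"grip":1},{"rx":0,"ry":0,"rz":0,"dx":0,"dy":0,"dz":-1,"grip":1},{"rx":0,"ry":0,"rz":0,"dx":0,"dy":0,"dz":-1,"grip":1},{"rx":0,"ry":0,"rz":0,"dx":0,"dy":0,"dz":-0.5,"grip":1}]' 60
python3 -m creep '[{"rx":0,"ry":0,"rz":0.22,"dx":0,"dy":0.3,"dz":0,"grip":1},{"rx":0,"ry":0,"rz":0.22,"dx":0,"dy":0.6,"dz":0,"grip":1},{"rx":0,"ry":0,"rz":0.22,"dx":0,"dy":1,"dz":0,"grip":1},{"rx":0,"ry":0,"rz":0.22,"dx":0,"dy":1,"dz":0,"grip":1},{"rx":0,"ry":0,"rz":0.22,"dx":0,"dy":1,"dz":0,"grip":1},{"rx":0,"ry":0,"rz":0,"dx":0,"dy":1,"dz":0,"grip":1},{"rx":0,"ry":0,"rz":0,"dx":0,"dy":1,"dz":0,"grip":1},{"rx":0,"ry":0,"rz":0,"dx":0,"dy":1,"dz":0,"grip":1}]'
python3 -m creep '[{"rx":0,"ry":0,"rz":0,"dx":0,"dy":1,"dz":0,"grip":1},{"rx":0,"ry":0,"rz":0,"dx":0,"dy":1,"dz":0,"grip":1},{"rx":0,"ry":0,"rz":0,"dx":0,"dy":1,"dz":0,"grip":1},{"rx":0,"ry":0,"rz":0,"dx":0,"dy":1,"dz":0,"grip":1},{"rx":0,"ry":0,"rz":0,"dx":0,"dy":1,"dz":0,"grip":1},{"rx":0,"ry":0,"rz":0,"dx":0,"dy":1,"dz":0,"grip":1},{"rx":0,"ry":0,"rz":0,"dx":0,"dy":1,"dz":0,"grip":1},{"rx":0,"ry":0,"rz":0,"dx":0,"dy":0.5,"dz":0,"grip":1}]'
python3 -m creep '[{"rx":0,"ry":0,"rz":0,"dx":0,"dy":0.4,"dz":0,"grip":1},{"rx":0,"ry":0,"rz":0,"dx":0,"dy":0.2,"dz":0,"grip":1},{"rx":0,"ry":0,"rz":0,"dx":0,"dy":0,"dz":0,"grip":1},{"rx":0,"ry":0,"rz":0,"dx":0,"dy":0,"dz":0,"grip":1},{"rx":0,"ry":0,"rz":0,"dx":0,"dy":0,"dz":0,"grip":1},{"rx":0,"ry":0,"rz":0,"dx":0,"dy":0,"dz":0,"grip":1},{"rx":0,"ry":0,"rz":0,"dx":0,"dy":0,"dz":0,"grip":1},{"rx":0,"ry":0,"rz":0,"dx":0,"dy":0,"dz":0,"grip":1}]'
python3 - <<'E'
from h import *
F=[]
for i in range(20): arm.camera('wrist'); o=arm.get_obs(); F.append(np.r_[o['ft_force'],o['torque']])
print(np.mean(F,0).round(3),np.std(F,0).round(3),o['tcp_pos'],o['orientation'],o['time'])
c=cam('wrist'); cv2.imwrite('pics/w3.png',arm.camera('wrist')[:,:,::-1])
print(proj(c,[.4927,.2553,.07]),proj(c,[.4927,.2553,.012]))
E
```

```text
time: 14.55
tcp_pos: [0.4784, -0.2401, 0.2097]
orientation: [0.033, 0.999, -0.0, 0.001]
ft_force: [-0.8, 0.7, -9.0]
opening: 0.024
finger_force: 64.7
time: 15.55
tcp_pos: [0.5032, -0.0681, 0.2064]
orientation: [0.091, 0.996, 0.0, -0.001]
ft_force: [0.2, 0.1, -8.2]
opening: 0.0239
finger_force: 64.5
time: 16.55
tcp_pos: [0.537, 0.1163, 0.2064]
orientation: [0.091, 0.996, -0.0, -0.001]
ft_force: [0.2, -0.2, -9.9]
opening: 0.0239
finger_force: 64.5
time: 17.55
tcp_pos: [0.5402, 0.1297, 0.2078]
orientation: [0.091, 0.996, -0.0, 0.0]
ft_force: [0.3, 0.2, -9.4]
opening: 0.0243
finger_force: 64.5
[ 1.400e-02  1.000e-01 -8.601e+00 -5.000e-03  2.700e-02  4.000e-03] [0.603 0.34  0.442 0.021 0.029 0.025] [0.54022123 0.12970379 0.20774995] [ 9.08465161e-02  9.95864905e-01 -2.39730101e-05 -4.26889804e-05] 18.55
[442.02138895 112.58682087] [412.11980156 109.06485948]
```

View pics/w3.png

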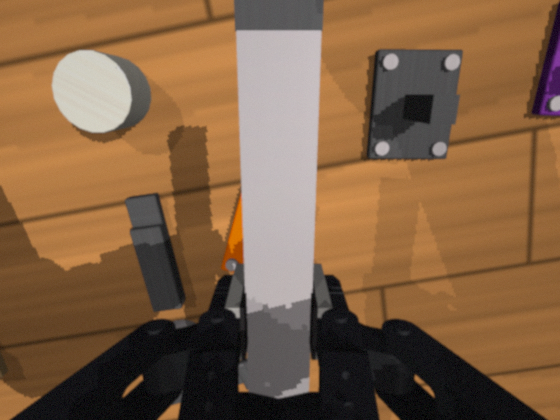

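The wrist view shows the steel stake plate centred near (414,105), with the post leaning right to about (445,108). The tube is held straight in the fingers. I'll enlarge the stake to get the post top.

Run:
```python
from h import *
im=cv2.imread('pics/w3.png')[35:175,355:480]
im=cv2.convertScaleAbs(im,alpha=1.8,beta=20)
cv2.imwrite('pics/w3c.png',cv2.resize(im,None,fx=4,fy=4,interpolation=cv2.INTER_CUBIC))
```

```text
(no output)
```

View pics/w3c.png

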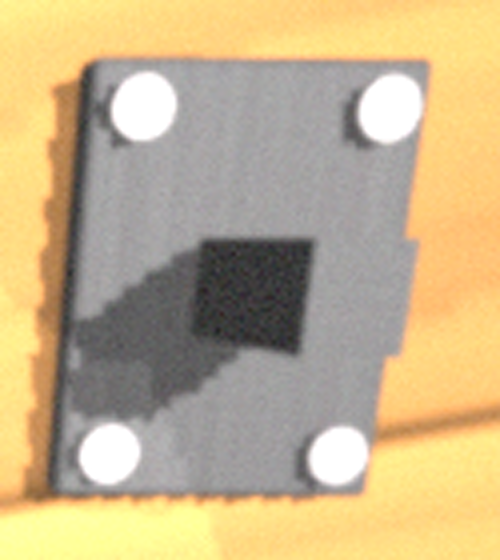

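The crop shows the post top between its dark side face and its right edge. It is centred at (358,297) in the crop, which is (444.5,109.3) in the image. The bolts are at crop positions (143,105), (390,108), (338,455) and (109,453).

Run:
```python
from h import *
c=cam('wrist'); o=arm.get_obs()
f=lambda x,y,z: ray(c,(x/4+355-.4,y/4+35-.4),z)
s=f(358,297,.07); print('top',s)
q=[f(*p,.07) for p in((315,240),(417,240),(402,355),(298,353))]; print([x.round(4) for x in q],[np.linalg.norm(q[i]-q[(i+1)%4]).round(4) for i in range(4)])
b=[f(*p,.014) for p in((143,105),(390,108),(338,455),(109,453))]; print('bolt ctr',sum(b)/4)
for p,q2 in((b[3],b[0]),(b[2],b[1])):
    d=p-q2; print(np.degrees(np.arctan2(d[1],d[0])))
Rm=R.from_quat(o['orientation']).as_matrix(); print('psi',np.degrees(np.arctan2(Rm[1,0],Rm[0,0])))
tx=-Rm[:,0]  # world dir of tube +x
d=s-.003*tx-o['tcp_pos']; d[2]=0
print('move tool axes',Rm.T@d)
```

```text
top [0.4904694 0.2568575 0.07     ]
[array([0.4796, 0.2499, 0.07  ]), array([0.4828, 0.2672, 0.07  ]), array([0.5018, 0.2642, 0.07  ]), array([0.4982, 0.2461, 0.07  ])] [np.float64(0.0176), np.float64(0.0193), np.float64(0.0184), np.float64(0.019)]
bolt ctr [0.49080186 0.25772924 0.014     ]
-10.686470073495242
-10.742579319755233
psi 169.57565316558868
move tool axes [ 7.49615794e-02  1.16035578e-01 -6.82212571e-07]
```

The top is at (0.4905, 0.2568), its faces measure 18 x 19 mm, and the bolt centre agrees to 1 mm. I'll move over it and come down to just above.

```bash
python3 -m creep '[{"rx":0,"ry":0,"rz":0.05,"dx":0.3,"dy":0.4,"dz":0,"grip":1},{"rx":0,"ry":0,"rz":0,"dx":0.5,"dy":0.8,"dz":0,"grip":1},{"rx":0,"ry":0,"rz":0,"dx":0.6,"dy":0.9,"dz":0,"grip":1},{"rx":0,"ry":0,"rz":0,"dx":0.6,"dy":0.9,"dz":0,"grip":1},{"rx":0,"ry":0,"rz":0,"dx":0.5,"dy":0.8,"dz":0,"grip":1},{"rx":0,"ry":0,"rz":0,"dx":0.3,"dy":0.54,"dz":0,"grip":1},{"rx":0,"ry":0,"rz":0,"dx":0.2,"dy":0.3,"dz":0,"grip":1},{"rx":0,"ry":0,"rz":0,"dx":0,"dy":0,"dz":0,"grip":1}]'
python3 -m creep '[{"rx":0,"ry":0,"rz":0,"dx":0,"dy":0,"dz":0.5,"grip":1},{"rx":0,"ry":0,"rz":0,"dx":0,"dy":0,"dz":0.8,"grip":1},{"rx":0,"ry":0,"rz":0,"dx":0,"dy":0,"dz":0.8,"grip":1},{"rx":0,"ry":0,"rz":0,"dx":0,"dy":0,"dz":0.8,"grip":1},{"rx":0,"ry":0,"rz":0,"dx":0,"dy":0,"dz":0.6,"grip":1},{"rx":0,"ry":0,"rz":0,"dx":0,"dy":0,"dz":0.4,"grip":1},{"rx":0,"ry":0,"rz":0,"dx":0,"dy":0,"dz":0,"grip":1},{"rx":0,"ry":0,"rz":0,"dx":0,"dy":0,"dz":0,"grip":1}]'
python3 - <<'E'
from h import *
o=arm.get_obs(); Rm=R.from_quat(o['orientation']).as_matrix()
d=np.array([.4905,.2568,0])+.003*Rm[:,0]-o['tcp_pos'];d[2]=0; print('residual',Rm.T@d, Rm.T[2])
cv2.imwrite('pics/s4.png',cv2.resize(arm.camera('scene')[120:240,260:420,::-1],None,fx=5,fy=5,interpolation=cv2.INTER_CUBIC))
E
```

```text
time: 19.6
tcp_pos: [0.4879, 0.2579, 0.2077]
orientation: [0.093, 0.996, -0.0, -0.0]
ft_force: [-0.5, -0.4, -8.9]
opening: 0.0239
finger_force: 64.5
time: 20.6
tcp_pos: [0.4884, 0.2578, 0.111]
orientation: [0.093, 0.996, 0.0, 0.0]
ft_force: [-1.5, 0.0, -8.6]
opening: 0.0241
finger_force: 64.3
residual [ 7.84862485e-04 -5.64437209e-04 -1.06323565e-06] [ 9.67258101e-04  5.28093689e-04 -9.99999393e-01]
```

View pics/s4.png

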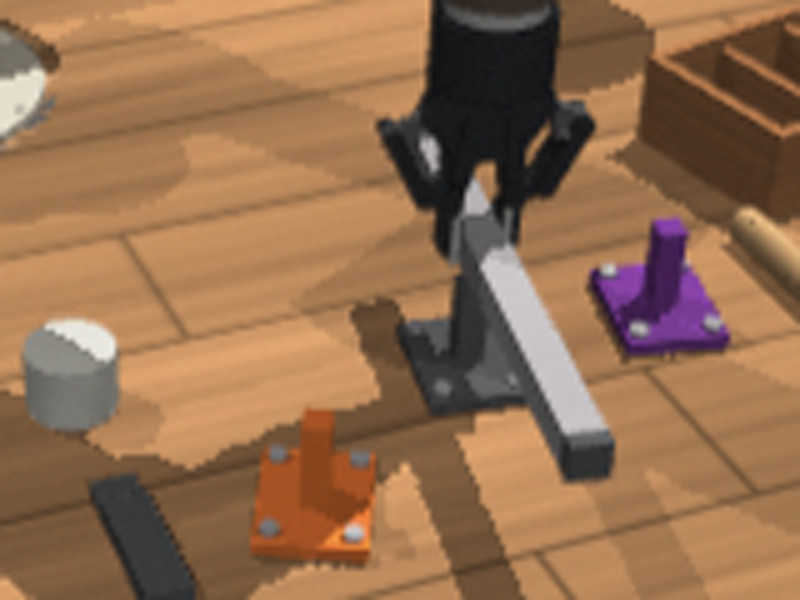

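The scene crop shows the tube held level over the steel stake's post at about (470,300), clear of the orange one at (315,480) and the purple one at (665,300). Lowering slowly now; contact should come at TCP z ≈ 0.092.

```bash
python3 -m creep '[{"rx":0,"ry":0,"rz":0,"dx":0.03,"dy":-0.02,"dz":0.2,"grip":1},{"rx":0,"ry":0,"rz":0,"dx":0,"dy":0,"dz":0.2,"grip":1},{"rx":0,"ry":0,"rz":0,"dx":0,"dy":0,"dz":0.15,"grip":1},{"rx":0,"ry":0,"rz":0,"dx":0,"dy":0,"dz":0.1,"grip":1},{"rx":0,"ry":0,"rz":0,"dx":0,"dy":0,"dz":0.03,"grip":1},{"rx":0,"ry":0,"rz":0,"dx":0,"dy":0,"dz":0,"grip":1},{"rx":0,"ry":0,"rz":0,"dx":0,"dy":0,"dz":0,"grip":1},{"rx":0,"ry":0,"rz":0,"dx":0,"dy":0,"dz":0,"grip":1}]'
python3 -m creep '[{"rx":0,"ry":0,"rz":0,"dx":0,"dy":0,"dz":0.02,"grip":1},{"rx":0,"ry":0,"rz":0,"dx":0,"dy":0,"dz":0.02,"grip":1},{"rx":0,"ry":0,"rz":0,"dx":0,"dy":0,"dz":0,"grip":1},{"rx":0,"ry":0,"rz":0,"dx":0,"dy":0,"dz":0,"grip":1},{"rx":0,"ry":0,"rz":0,"dx":0,"dy":0,"dz":0,"grip":1},{"rx":0,"ry":0,"rz":0,"dx":0,"dy":0,"dz":0,"grip":1},{"rx":0,"ry":0,"rz":0,"dx":0,"dy":0,"dz":0,"grip":1},{"rx":0,"ry":0,"rz":0,"dx":0,"dy":0,"dz":0,"grip":1}]'
```

```text
time: 21.65
tcp_pos: [0.4873, 0.2573, 0.0934]
orientation: [0.093, 0.996, 0.0, 0.0]
ft_force: [0.2, -0.2, -9.0]
opening: 0.0239
finger_force: 64.5
time: 22.65
tcp_pos: [0.4873, 0.2572, 0.0923]
orientation: [0.093, 0.996, -0.0, 0.0]
ft_force: [-0.3, 0.0, -8.7]
opening: 0.0239
finger_force: 64.5
```

```bash
python3 -m creep '[{"rx":0,"ry":0,"rz":0,"dx":0,"dy":0,"dz":0.02,"grip":1},{"rx":0,"ry":0,"rz":0,"dx":0,"dy":0,"dz":0,"grip":1},{"rx":0,"ry":0,"rz":0,"dx":0,"dy":0,"dz":0,"grip":1},{"rx":0,"ry":0,"rz":0,"dx":0,"dy":0,"dz":0,"grip":1},{"rx":0,"ry":0,"rz":0,"dx":0,"dy":0,"dz":0,"grip":1},{"rx":0,"ry":0,"rz":0,"dx":0,"dy":0,"dz":0,"grip":1},{"rx":0,"ry":0,"rz":0,"dx":0,"dy":0,"dz":0,"grip":1},{"rx":0,"ry":0,"rz":0,"dx":0,"dy":0,"dz":0,"grip":1}]' | grep -E "tcp|ft"
python3 -m creep '[{"rx":0,"ry":0,"rz":0,"dx":0,"dy":0,"dz":0.016,"grip":1},{"rx":0,"ry":0,"rz":0,"dx":0,"dy":0,"dz":0,"grip":1},{"rx":0,"ry":0,"rz":0,"dx":0,"dy":0,"dz":0,"grip":1},{"rx":0,"ry":0,"rz":0,"dx":0,"dy":0,"dz":0,"grip":1},{"rx":0,"ry":0,"rz":0,"dx":0,"dy":0,"dz":0,"grip":1},{"rx":0,"ry":0,"rz":0,"dx":0,"dy":0,"dz":0,"grip":1},{"rx":0,"ry":0,"rz":0,"dx":0,"dy":0,"dz":0,"grip":1},{"rx":0,"ry":0,"rz":0,"dx":0,"dy":0,"dz":0,"grip":1}]'| grep -E "tcp|ft"
```

```text
tcp_pos: [0.4873, 0.2573, 0.092]
ft_force: [-2.4, -1.5, -1.6]
tcp_pos: [0.4873, 0.2573, 0.092]
ft_force: [-4.4, -2.8, 5.2]
```

Contact came at TCP z = 0.092, as predicted. I'll ease off the last step and check the moment before releasing.

```bash
python3 -m creep '[{"rx":0,"ry":0,"rz":0,"dx":0,"dy":0,"dz":-0.016,"grip":1},{"rx":0,"ry":0,"rz":0,"dx":0,"dy":0,"dz":0,"grip":1},{"rx":0,"ry":0,"rz":0,"dx":0,"dy":0,"dz":0,"grip":1},{"rx":0,"ry":0,"rz":0,"dx":0,"dy":0,"dz":0,"grip":1},{"rx":0,"ry":0,"rz":0,"dx":0,"dy":0,"dz":0,"grip":1},{"rx":0,"ry":0,"rz":0,"dx":0,"dy":0,"dz":0,"grip":1},{"rx":0,"ry":0,"rz":0,"dx":0,"dy":0,"dz":0,"grip":1},{"rx":0,"ry":0,"rz":0,"dx":0,"dy":0,"dz":0,"grip":1}]' 20 | grep -E "tcp|ft"
python3 - <<'E'
from h import *
F=[]
for i in range(10): arm.camera('wrist'); o=arm.get_obs(); F.append(np.r_[o['ft_force'],o['torque']])
print(np.mean(F,0).round(3),o['tcp_pos'],o['finger_force'],o['time'])
E
```

```text
tcp_pos: [0.4873, 0.2573, 0.092]
ft_force: [-4.1, -1.5, 5.0]
[-4.316 -2.326  5.316 -0.442  0.857 -0.009] [0.48728106 0.25730545 0.0920107 ] 66.14471554756165 26.15
```

The moment is just the 5 N lateral load acting at the wrist's lever arm, so there is no tipping at the grip. I'll ease up once more.

```bash
python3 -m creep '[{"rx":0,"ry":0,"rz":0,"dx":0,"dy":0,"dz":-0.016,"grip":1},{"rx":0,"ry":0,"rz":0,"dx":0,"dy":0,"dz":0,"grip":1},{"rx":0,"ry":0,"rz":0,"dx":0,"dy":0,"dz":0,"grip":1},{"rx":0,"ry":0,"rz":0,"dx":0,"dy":0,"dz":0,"grip":1},{"rx":0,"ry":0,"rz":0,"dx":0,"dy":0,"dz":0,"grip":1},{"rx":0,"ry":0,"rz":0,"dx":0,"dy":0,"dz":0,"grip":1},{"rx":0,"ry":0,"rz":0,"dx":0,"dy":0,"dz":0,"grip":1},{"rx":0,"ry":0,"rz":0,"dx":0,"dy":0,"dz":0,"grip":1}]' 20
python3 - <<'E'
from h import *
o=arm.get_obs(); print(o['torque'])
E
```

```text
time: 27.15
tcp_pos: [0.4873, 0.2573, 0.092]
orientation: [0.093, 0.996, -0.0, -0.0]
ft_force: [0.0, -0.2, -2.4]
opening: 0.0238
finger_force: 65.6
[-0.00454287  0.12938223 -0.03760762]
```

```bash
python3 -m creep '[{"rx":0,"ry":0,"rz":0,"dx":0,"dy":0,"dz":0,"grip":0.72},{"rx":0,"ry":0,"rz":0,"dx":0,"dy":0,"dz":0,"grip":0.7},{"rx":0,"ry":0,"rz":0,"dx":0,"dy":0,"dz":0,"grip":0.69},{"rx":0,"ry":0,"rz":0,"dx":0,"dy":0,"dz":0,"grip":0.68},{"rx":0,"ry":0,"rz":0,"dx":0,"dy":0,"dz":0,"grip":0.67},{"rx":0,"ry":0,"rz":0,"dx":0,"dy":0,"dz":0,"grip":0.66},{"rx":0,"ry":0,"rz":0,"dx":0,"dy":0,"dz":0,"grip":0.66},{"rx":0,"ry":0,"rz":0,"dx":0,"dy":0,"dz":0,"grip":0.66}]'
python3 - <<'E'
from h import *
cv2.imwrite('pics/s5.png',cv2.resize(arm.camera('scene')[120:240,280:420,::-1],None,fx=5,fy=5,interpolation=cv2.INTER_CUBIC))
E
```

```text
time: 28.15
tcp_pos: [0.4872, 0.2573, 0.0922]
orientation: [0.093, 0.996, -0.0, -0.0]
ft_force: [0.3, -0.1, -0.3]
opening: 0.0292
finger_force: 0.0
```

View pics/s5.png

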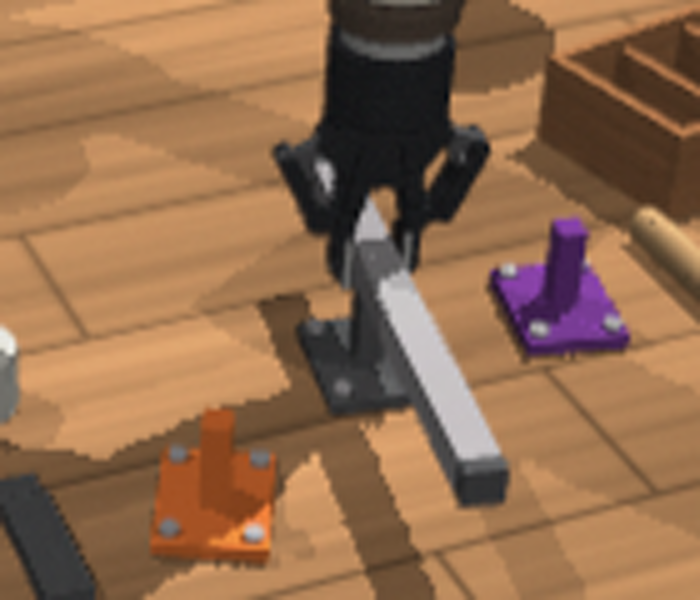

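The fingers are open 29 mm with no pad force, and the tube lies level on the post, its far cap at about (480,480). Open further and withdraw straight up.

```bash
python3 -m creep '[{"rx":0,"ry":0,"rz":0,"dx":0,"dy":0,"dz":0,"grip":0.6},{"rx":0,"ry":0,"rz":0,"dx":0,"dy":0,"dz":0,"grip":0.5},{"rx":0,"ry":0,"rz":0,"dx":0,"dy":0,"dz":0,"grip":0.4},{"rx":0,"ry":0,"rz":0,"dx":0,"dy":0,"dz":-0.3,"grip":0.4},{"rx":0,"ry":0,"rz":0,"dx":0,"dy":0,"dz":-0.7,"grip":0.4},{"rx":0,"ry":0,"rz":0,"dx":0,"dy":0,"dz":-1,"grip":0.4},{"rx":0,"ry":0,"rz":0,"dx":0,"dy":0,"dz":-1,"grip":0.4},{"rx":0,"ry":0,"rz":0,"dx":0,"dy":0,"dz":-1,"grip":0.4}]'
python3 -m creep '[{"rx":0,"ry":0,"rz":0,"dx":0,"dy":0,"dz":-0.5,"grip":0.4},{"rx":0,"ry":0,"rz":0,"dx":0,"dy":0,"dz":0,"grip":0.4},{"rx":0,"ry":0,"rz":0,"dx":0,"dy":0,"dz":0,"grip":0.4},{"rx":0,"ry":0,"rz":0,"dx":0,"dy":0,"dz":0,"grip":0.4},{"rx":0,"ry":0,"rz":0,"dx":0,"dy":0,"dz":0,"grip":0.4},{"rx":0,"ry":0,"rz":0,"dx":0,"dy":0,"dz":0,"grip":0.4},{"rx":0,"ry":0,"rz":0,"dx":0,"dy":0,"dz":0,"grip":0.4},{"rx":0,"ry":0,"rz":0,"dx":0,"dy":0,"dz":0,"grip":0.4}]'
python3 - <<'E'
from h import *
cv2.imwrite('pics/s6.png',cv2.resize(arm.camera('scene')[120:260,260:440,::-1],None,fx=4,fy=4,interpolation=cv2.INTER_CUBIC))
E
```

```text
time: 29.2
tcp_pos: [0.4874, 0.2574, 0.1946]
orientation: [0.093, 0.996, 0.0, 0.001]
ft_force: [0.8, 0.6, -0.6]
opening: 0.0512
finger_force: 0.0
time: 30.2
tcp_pos: [0.4872, 0.2573, 0.2047]
orientation: [0.093, 0.996, 0.0, -0.0]
ft_force: [0.1, 0.6, 0.5]
opening: 0.051
finger_force: 0.0
```

View pics/s6.png

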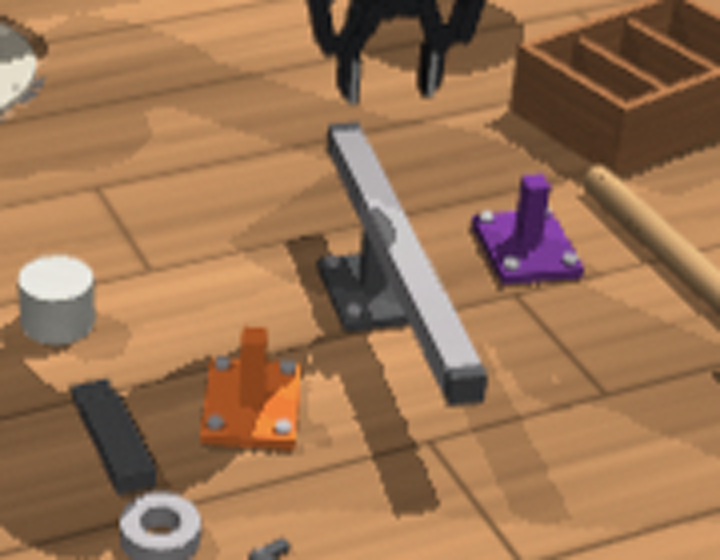

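The tube rests level on the post alone, with its ends at (343,130) and (465,385), the gripper is clear, and the other things in view haven't moved. Handing in.

```bash
python3 -c "
from cell import arm
print(arm.sign_off())"
```

```text
the job is handed in; nothing more can be done
None
```

The tube lies level on the steel stake's post alone, set at its balance point about 56 mm off mid-length towards the near end, and the job was handed in at about 30 s; the verdict was not shown.

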